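Clear a gauge off the belt drive and hold its tensioner back for a belt change

ROBOT

A 6-joint arm with a two-finger parallel gripper is mounted at the origin on the work surface. World frame = base frame: x ahead of the robot, y to its left, z up, the work surface at z = 0. Lengths are in m, angles in rad, forces in N, time in s.
With the tool pointing down it reaches from about 0.275 to 0.825 m from the base axis. Payload 5.2 kg.
Tool frame: the origin (TCP) lies at the very end of the fingers, on their centre line; the grasp point (between the pads) lies 19 mm behind it; z points along the fingers, x is the direction in which the jaws open and shut, and the axes are right-handed (so a half turn about z gives the same grasp; the last joint's range is limited). The gripper opens to 93 mm and grips with 3 to 60 N. Pads are 15 mm wide; open, the fingers measure 128 mm over their backs; the gripper's body (75 mm by 188 mm) begins 65 mm behind the grasp point.
Start: joints at [-1.498, 0.259, 1.535, -0, 1.348, -0.203], TCP at [0.15, -0.529, 0.219] pointing down, gripper open.
Joint ranges: [-3.14, 3.14], [-0.91, 2.08], [0.19, 2.58], [-1.22, 4.36], [0.22, 2.71], [-3.12, 3.12]. Speed limits (rad/s): [2.57, 2.57, 3.14, 3.14, 3.14, 3.14].

INTERFACE

Orientations are given as a unit quaternion [x, y, z, w].
In Python, from rig import telemetry, cams, order gives the robot as it stands.
- The arm moves only by the shell command python3 -m handwheel 'ROWS' [FORCE]. ROWS is JSON, a list of rows, each an object with "jaw": the finger opening in cm, from 0 to 9.3; "xyz": the shift along the world's x, y, z in cm, a list of three; "turn": the turn, a rotation vector about the world's x, y, z in rad, a list of three. In form: [{"jaw": jaw, "xyz": [x, y, z], "turn": [rx, ry, rz]}, ...]. A call has 1 to 8 rows; each row shifts and turns the commanded pose from where the row before left it; what a row does not reach is not made up. A row lasts 1/12 s, in which the tool goes at most 41.7 mm and 7.16 degrees, less where a joint would pass 70% of its speed; a pose out of reach is approached as far as the arm can. A call is refused whole if a number of a shift passes 4.17 or a number of a turn 0.125, either way. A call with a gripper value outside its range is refused whole. The fingers move at their own pace and stop on an object; FORCE is the grip in N (left out, the last holds). Time passes only in rows, so rows that do not move let the fingers close. It gives the time, the measured TCP pose, the force and the opening at its end, in the units of the state.
- telemetry.read_state(): the state, without advancing time (a new reading comes with each control period).
- cams.snapshot(name): name is "side" or "top"; returns a dict with "color" (400x640x3 uint8, red, green, blue), "K" (3x3 intrinsics, pixels), "k1" (the pictures are not rectified: a ray, as slopes to the right and down, at radius r is drawn at 1 + k1 r^2 times it, then the intrinsics apply), "rvec" (rotation vector, rad) and "tvec" (3), from world to camera coordinates, as OpenCV has them. Camera axes: x right, y down, z forward; pixel columns grow to the right and rows downward; lengths in m; the calibration is good to about 2 mm. A picture is of the moment at which its call begins. There is no depth.
- order.job_done(): hands the job in, once; it reports no verdict.
Trained networks look in a picture, given as the dict that the camera call returned (one of the last four; its "shot" number tells which), for a name from the list of things; names that differ only in an ending like _2 or _b are one class to them, and where a whole thing is asked for, a point or a joint stands for the part that bears it (a point fixed in the world has none). Each returns a list of dicts, best first, with "score" (0 to 1); they miss things now and then, are a little off and sometimes report something else, mostly with a low value. They report only what shows in the picture. A call takes as long as a camera call. They do not tell look-alikes from the thing itself.
- cams.masks_of(thing, picture): "region" (400x640 bool, what is visible of it) and "centre" ([column, row] in pixels, amid what is visible of it).
The state is a dict: "time": time; "q": joint angles; "joint_vel": joint speeds; "tau": joint torques, N m; "ee_pos": TCP position; "eef_rot": TCP orientation; "wrist_force": force on the tool from outside, world axes, zero at the start; "ft_torque": the same for the moment, N m; "finger_gap": finger opening in m.
Only numpy, scipy, OpenCV 4.12 (cv2) and the standard library are available. Lean on these libraries where they do the work, as an engineer would, in place of code of your own. Each camera call takes 0.05 s, during which the arm holds its last target. There are 200 camera calls.

TASK

The belt of the gauge-cycling drive is about to be changed. First lift the black pressure gauge off the blue base plate, where it blocks the tensioner, and set it down (do not drop it) flat and face up in the green tray, wholly inside and let go, before the tensioner arm is moved. Then push the red post of the yellow sprung tensioner arm back past its click, until the orange pawl has sprung fully out again, and finish holding it there with the fingers, as the arm flies back if released; leave all other things where they are.

Things in the scene. Friction and masses are not known exactly. Their poses are not given: they have to be found in the camera images.
- rig: the belt drive, fixed to the table: blue base plate 300 (its x) x 200 (its y) x 12 thick, with the yellow tensioner arm, two small grooved aluminium pulleys on its -y half (tops at 72 above the table) and a grey terminal box. Origin: centre of the plate's underside, on the table; its +x side faces roughly away from the robot
- pivot (a point): centre of the tensioner arm's vertical hinge, 36 above the table, at (30, 0, 36) in the rig's frame. Its axes are the rig's axes
- post (a point): centre of the top of the red upright push post near the free end of the yellow tensioner arm, 140 from the pivot axis. Post 18 diameter, its top 88 and its foot 42 above the table. Site x axis points along the arm from the pivot outward, z up
- idler (a point): centre of the top of the black idler roller (36 across, top 63 above the table) on the arm, 83 from the pivot axis. The arm itself is a bar 22 wide, between 30 and 42 above the table, ending 152 from the pivot; a short tail with a nose reaches 80 past the pivot on the other side, to the orange pawl
- tensioner (a joint): angle of the tensioner arm, rad: 0 at rest on its stop, grows counter-clockwise seen from above (the post moves to the rig's -y side), end stop 0.8. At q the arm points from the pivot along 2.74 + q in the rig's frame (0 = rig +x). The spring returns it: 5.5 N at the post at rest, 9.3 N at 0.75. The nose meets the pawl at 0.39, clicks at 0.50, is clear from 0.605 on
- pawl (a joint): travel of the orange spring-loaded pawl slider, m: 0 sprung fully out, about 0.004 pushed in as the nose rides over it, which adds about 3 N at the post. The click does not catch: when let go, the arm flies back past the pawl
- pawl_tip (a point): tip of the orange pawl, 36 above the table, on the rig's +x side of the pivot, 76 from it, between two steel cheeks
- gauge: the black pressure gauge, face up on the base plate, in the arm's path on its -y side. Round case 60 diameter, 36 high, white dial on top; a brass stem 14 wide sticks out along its +x to 56 from the centre, 16 above the underside. Origin: centre of the case's underside, z up through the dial. About 220 g. Best gripped along its own y, across the stem
- green_tray: open green tray, fixed, 170 x 170 outside, rim 18 high, walls and floor 5 thick; origin centre of its underside on the table. It stands on the robot's left or right, the red one on the other side
- red_tray: open red tray of the same size with another gauge in it; not to be used; fixed
- gauge_b: bystander: steel-cased pressure gauge lying in the red tray, same size as the black one; leave alone
- gauge_c: bystander: steel-cased pressure gauge lying face up on the table, same size as the black one; leave alone
- carton_a: bystander: cardboard gauge carton 90 x 100 x 55, origin centre of its underside; leave alone
- spanner: bystander: open-ended spanner lying flat on the table on the right of the table; leave alone
- adapter: bystander: turned brass adapter, 32 across, 34 high, standing on the table; leave alone
Things that resemble listed ones, but are neither listed nor needed, are in the scene too. Leave any purple look-alike of the gauge alone.

How it is judged:
On the way, in this order (a step that is already met when the one before it is completed fails the run):
1. the black gauge lies flat in the green tray, let go, with the tensioner arm still at rest (x of gauge in the frame of green_tray between -0.055 and 0.055 m and y of gauge in the frame of green_tray between -0.055 and 0.055 m and z of gauge in the frame of green_tray below 0.011 m and angle between gauge's own z axis and vertical below 0.12 rad and contact force between the fingers and gauge below 0.1 N and linear speed of gauge below 0.03 m/s and value of joint tensioner below 0.1 rad), for 0.2 s.
2. the fingers hold the tensioner arm back past its click, pawl sprung out again (value of joint tensioner above 0.61 rad and value of joint pawl below 0.0012 m and contact force between the fingers and tensioner above 3 N), for 0.2 s.
At the end, for the whole second after the job is handed in: Black gauge flat (0.12 rad), still and untouched on the green tray's floor, centre within 55 mm of the tray's along both tray axes; fingers press the tensioner arm with over 3 N, holding it beyond 0.61 rad with the pawl sprung out (under 1.2 mm) (all of step 2 and x of gauge in the frame of green_tray between -0.055 and 0.055 m and y of gauge in the frame of green_tray between -0.055 and 0.055 m and z of gauge in the frame of green_tray below 0.011 m and angle between gauge's own z axis and vertical below 0.12 rad and contact force between the fingers and gauge below 0.1 N and linear speed of gauge below 0.03 m/s); the arm keeps its last pose, push and grip.
It fails at once if the black gauge is dropped or thrown (linear speed of gauge above 0.5 m/s and contact force between the fingers and gauge below 0.05 N).
It fails at once if the tensioner arm is moved back while the gauge is not yet in the green tray (value of joint tensioner above 0.3 rad and horizontal distance between gauge and green_tray above 0.1 m).
It fails at once if another thing is disturbed (moved more than 25 mm) (distance of any of gauge_b, gauge_c, carton_a, spanner, adapter from where it was at the start of the episode above 0.025 m).
It also fails if it takes over 56 s, if anything falls off the work surface, if the arm or the gripper's body presses on something with over 40 N, if the wrist force passes 120 N, or if a joint passes its speed limit or range.

## Working session

There is one attempt and no reset: what is moved stays moved. The work goes in short steps, Python scripts to look and compute and a shell command to move; the robot and the scene stay as the last step left them, time stands still between calls to the robot, and variables do not carry over. Pictures are saved under pics/ and viewed, about 8 in all and at most 12, crops included, and the job is handed in when it is done.

```bash
mkdir -p pics; ls
cat > h.py <<'E'
import numpy as np, cv2
from rig import telemetry, cams, order
def ray(p,uv):
    K=np.array(p["K"],float); x=(uv[0]-K[0,2])/K[0,0]; y=(uv[1]-K[1,2])/K[1,1]
    d=np.hypot(x,y); r=d
    for _ in range(20): r=d/(1+p["k1"]*r*r)
    s=r/d if d>0 else 1
    R=cv2.Rodrigues(np.array(p["rvec"],float))[0]; t=np.array(p["tvec"],float).ravel()
    return -R.T@t, R.T@np.array([x*s,y*s,1.])
def at(p,uv,z):
    c,d=ray(p,uv); return c+d*(z-c[2])/d[2]
def proj(p,X):
    R=cv2.Rodrigues(np.array(p["rvec"],float))[0]; t=np.array(p["tvec"],float).ravel()
    v=R@np.array(X,float)+t; a=v[:2]/v[2]; a=a*(1+p["k1"]*(a@a)); K=np.array(p["K"])
    return np.array([K[0,0]*a[0]+K[0,2],K[1,1]*a[1]+K[1,2]])
def tri(pa,ua,pb,ub):
    c1,d1=ray(pa,ua); c2,d2=ray(pb,ub)
    s=np.linalg.lstsq(np.c_[d1,-d2],c2-c1,rcond=None)[0]
    a,b=c1+d1*s[0],c2+d2*s[1]; return (a+b)/2,np.linalg.norm(a-b)
def save(p,n,box=None,f=1):
    im=p["color"][:,:,::-1]
    if box: im=im[box[1]:box[3],box[0]:box[2]]
    cv2.imwrite("pics/"+n,cv2.resize(im,None,fx=f,fy=f,interpolation=cv2.INTER_CUBIC))
E
python3 - <<'E'
from h import *
P={}
for n in("top","side"):
    p=cams.snapshot(n);save(p,n+"0.png")
    print(n,p["k1"],ray(p,(320,200)))
    for t in ("gauge","green_tray","red_tray","post","idler","rig","pawl_tip","carton_a","adapter"):
        for d in cams.masks_of(t,p)[:5]: print(n,t,round(d["score"],2),np.round(d["centre"]),d["region"].sum(),np.round(at(p,d["centre"],0.03),3))
print(telemetry.read_state())
E
```

```text
pics
top -0.048884112764029264 (array([0.37608477, 0.0074134 , 1.13924993]), array([ 0.10737537,  0.01815097, -0.99414903]))
top gauge 0.98 [222. 225.] 443 [0.429 0.302 0.03 ]
top gauge 0.95 [434. 152.] 443 [ 0.629 -0.297  0.03 ]
top gauge 0.78 [346. 204.] 380 [ 0.484 -0.046  0.03 ]
top gauge 0.7 [246. 287.] 456 [0.258 0.235 0.03 ]
top green_tray 0.71 [449. 217.] 3709 [ 0.444 -0.331  0.03 ]
top red_tray 0.65 [215. 219.] 3054 [0.447 0.323 0.03 ]
top post 0.56 [313. 184.] 733 [0.543 0.047 0.03 ]
top idler 0.96 [315. 180.] 699 [0.554 0.041 0.03 ]
top idler 0.31 [432. 153.] 423 [ 0.626 -0.291  0.03 ]
top rig 0.6 [320. 175.] 6899 [0.566 0.026 0.03 ]
top rig 0.4 [314. 180.] 641 [0.553 0.044 0.03 ]
top pawl_tip 0.5 [300. 134.] 102 [0.688 0.084 0.03 ]
top carton_a 0.92 [218. 154.] 1316 [0.632 0.317 0.03 ]
side -0.03443505902254791 (array([0.17839563, 0.80431296, 0.96174691]), array([ 0.27627936, -0.60470131, -0.74741372]))
side gauge 0.94 [347. 184.] 388 [ 0.474 -0.04   0.03 ]
side gauge 0.63 [334. 127.] 331 [ 0.618 -0.274  0.03 ]
side gauge 0.62 [383. 286.] 545 [0.267 0.244 0.03 ]
side gree
[... 562 characters left out ...]
.] 190 [0.611 0.465 0.03 ]
{'time': 1.0, 'q': array([-1.49780194e+00,  2.58582774e-01,  1.53501056e+00, -3.10563305e-05,
        1.34799836e+00, -2.02778791e-01]), 'joint_vel': array([ 0.00013321,  0.00010077, -0.00024289, -0.00022395, -0.00123398,
       -0.00060453]), 'tau': array([ 1.90938499e-04, -4.37208796e+01, -2.84314889e+01,  7.21315714e-02,
        3.10501212e-02,  2.12597155e-05]), 'ee_pos': array([ 0.14978275, -0.52920924,  0.21865778]), 'eef_rot': array([ 7.97589362e-01, -6.03200804e-01, -1.10611321e-05,  1.03555461e-05]), 'wrist_force': array([-0.4277002 ,  0.47216282,  0.21859763]), 'ft_torque': array([-0.02708256,  0.03471274, -0.00653541]), 'finger_gap': 0.09310578722845382}
```

View pics/top0.png

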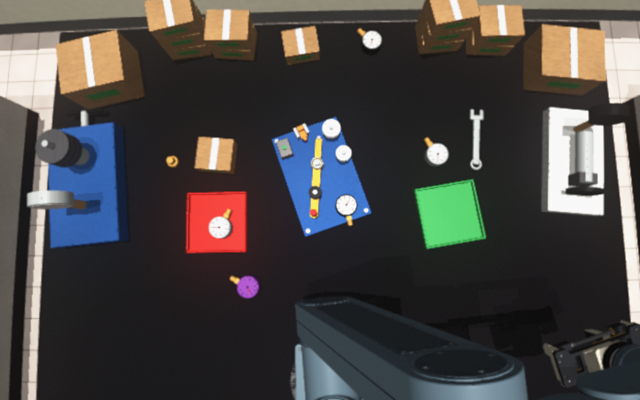

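View pics/side0.png

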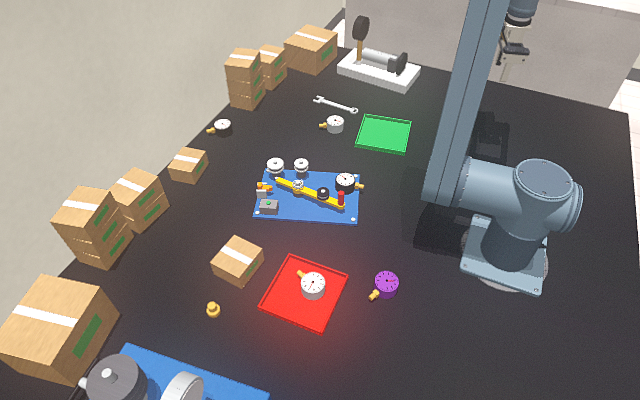

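The black gauge candidate is on the blue plate at top (346,204) with its stem pointing towards (350,222). The other gauges are (219,226) in the red tray, (437,154) on the table, purple (247,287), and one far off at (371,40). Next I'll measure and confirm with a crop.

Run:
```python
from h import *
P={n:cams.snapshot(n) for n in("top","side")}
T,S=P["top"],P["side"]
def seg(p,lo,hi,box):
    h=cv2.cvtColor(p["color"],cv2.COLOR_RGB2HSV); m=cv2.inRange(h,np.array(lo),np.array(hi)); k=np.zeros_like(m)
    x0,y0,x1,y1=box; k[y0:y1,x0:x1]=m[y0:y1,x0:x1]; return k
def rect(p,m,z):
    uv=np.argwhere(m)[:,::-1]; h=cv2.convexHull(uv.astype(np.int32)).reshape(-1,2)
    W=np.array([at(p,u,z)[:2] for u in h],np.float32); r=cv2.minAreaRect(W*1000); return r
print("plate top",rect(T,seg(T,(100,120,60),(125,255,255),(265,105,380,245)),0.012))
print("plate side",rect(S,seg(S,(100,120,60),(125,255,255),(245,160,370,230)),0.012))
print("tray top",rect(T,seg(T,(45,100,60),(80,255,255),(405,170,495,260)),0.018))
print("tray side",rect(S,seg(S,(45,100,60),(80,255,255),(345,105,420,165)),0.018))
for n,p,b in (("top",T,(300,195,325,225)),("side",S,(330,185,350,215))):
    m=seg(p,(0,150,60),(6,255,255),b)|seg(p,(172,150,60),(180,255,255),b); uv=np.argwhere(m)[:,::-1]
    print("post",n,len(uv),uv.mean(0),uv.min(0),uv.max(0),at(p,uv.mean(0),.088))
for n,p in P.items():
    for d in cams.masks_of("gauge",p):
        if np.hypot(*(np.array(d["centre"])-(346,200)))<25:
            m=d["region"]; im=cv2.cvtColor(p["color"],cv2.COLOR_RGB2HSV)
            w=m&(im[...,1]<70)&(im[...,2]>130); c,_=cv2.minEnclosingCircle(np.argwhere(w)[:,::-1].astype(np.float32))
            br=(im[...,1]>120)&(im[...,0]>10)&(im[...,0]<30)&cv2.dilate(m.astype(np.uint8),np.ones((5,5))).astype(bool)
            u=np.argwhere(br)[:,::-1]; 
            print("gauge",n,c,at(p,c,.048),"brass",len(u),u.mean(0),at(p,u.mean(0),.030),u.min(0),u.max(0))
save(T,"topc.png",(260,105,500,265),3)
```

```text
plate top ((569.3544311523438, 25.94745635986328), (303.5188903808594, 203.30569458007812), 18.76889991760254)
plate side ((571.1569213867188, 31.240890502929688), (298.97418212890625, 202.8855743408203), 18.623004913330078)
tray top ((454.5899353027344, -336.6077575683594), (175.23326110839844, 176.70849609375), 9.189380645751953)
tray side ((456.0586853027344, -325.27545166015625), (169.79031372070312, 189.27874755859375), 9.138568878173828)
post top 29 [313.03448276 212.4137931 ] [310 210] [316 215] [0.45689162 0.04538389 0.088     ]
post side 69 [340.8115942  197.24637681] [338 190] [343 205] [0.45373318 0.06521899 0.088     ]
gauge top (346.0, 206.6666717529297) [ 0.47459463 -0.04379203  0.048     ] brass 44 [349.18181818 220.84090909] [ 0.43659737 -0.05272135  0.03      ] [346 215] [352 225]
gauge side (345.5, 179.5) [ 0.48057468 -0.03963161  0.048     ] brass 40 [358.225 185.6  ] [ 0.44238923 -0.04812241  0.03      ] [354 183] [363 188]
```

View pics/topc.png

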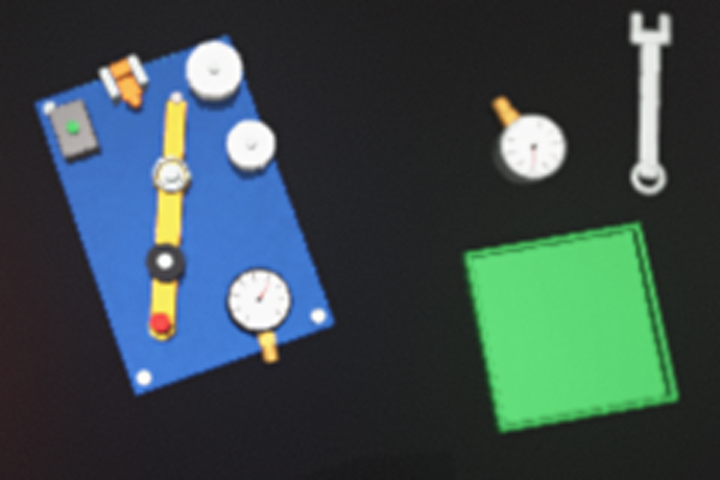

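The crop confirms it: the black-rimmed gauge is at crop (259,299) on the blue plate, stem towards (268,347), and (532,147) is the steel one. The post prediction from the plate pose, (0.459,0.048), matches the measured (0.457,0.045). Next I move above the gauge.

```bash
python3 -m handwheel '[{"jaw":9.3,"xyz":[2.3,3.4,0],"turn":[0,0,-0.044]},{"jaw":9.3,"xyz":[2.3,3.4,0],"turn":[0,0,0]},{"jaw":9.3,"xyz":[2.3,3.4,0],"turn":[0,0,0]},{"jaw":9.3,"xyz":[2.3,3.4,0],"turn":[0,0,0]},{"jaw":9.3,"xyz":[2.3,3.4,0],"turn":[0,0,0]},{"jaw":9.3,"xyz":[2.3,3.4,0],"turn":[0,0,0]},{"jaw":9.3,"xyz":[2.3,3.4,0],"turn":[0,0,0]},{"jaw":9.3,"xyz":[2.3,3.4,0],"turn":[0,0,0]}]' 25
python3 -m handwheel '[{"jaw":9.3,"xyz":[2.3,3.4,0],"turn":[0,0,0]},{"jaw":9.3,"xyz":[2.3,3.4,0],"turn":[0,0,0]},{"jaw":9.3,"xyz":[2.3,3.4,0],"turn":[0,0,0]},{"jaw":9.3,"xyz":[2.3,3.4,-2],"turn":[0,0,0]},{"jaw":9.3,"xyz":[2,3,-2],"turn":[0,0,0]},{"jaw":8.4,"xyz":[0,0,-2],"turn":[0,0,0]},{"jaw":8.4,"xyz":[0,0,0],"turn":[0,0,0]},{"jaw":8.4,"xyz":[0,0,0],"turn":[0,0,0]}]'
```

```text
time: 1.87
ee_pos: [0.3345, -0.2555, 0.2189]
eef_rot: [0.784, -0.621, 0.0, 0.0]
wrist_force: [0.8, 0.5, 0.0]
finger_gap: 0.0925
time: 2.53
ee_pos: [0.4431, -0.0936, 0.1599]
eef_rot: [0.785, -0.62, -0.001, 0.0]
wrist_force: [-0.8, 0.2, 0.5]
finger_gap: 0.0842
```

```bash
python3 -m handwheel '[{"jaw":8.4,"xyz":[1.7,2.6,-1.5],"turn":[0,0,0]},{"jaw":8.4,"xyz":[1.7,2.6,-1.5],"turn":[0,0,0]},{"jaw":8.4,"xyz":[0,0,-2.6],"turn":[0,0,0]},{"jaw":8.4,"xyz":[0,0,0],"turn":[0,0,0]},{"jaw":8.4,"xyz":[0,0,0],"turn":[0,0,0]}]'
python3 - <<'E'
from h import *
T=cams.snapshot("top");S=cams.snapshot("side")
im=[cv2.resize(p["color"][b[1]:b[3],b[0]:b[2],::-1],(400,400),interpolation=cv2.INTER_CUBIC) for p,b in((T,(280,130,380,230)),(S,(295,120,395,220)))]
cv2.imwrite("pics/near.png",np.hstack(im))
s=telemetry.read_state(); e=s["ee_pos"]; print(e,proj(T,e),proj(S,e),proj(T,[e[0],e[1],.048]),proj(S,[e[0],e[1],.048]))
for p in(S,T):
  for d in cams.masks_of("gauge",p):
    if np.hypot(*(np.array(d["centre"])-(346,195)))<30: print(d["score"],d["centre"],d["region"].sum(),at(p,d["centre"],.032))
E
```

```text
time: 2.95
ee_pos: [0.4772, -0.0432, 0.1048]
eef_rot: [0.784, -0.621, -0.001, 0.0]
wrist_force: [0.0, -0.4, -0.2]
finger_gap: 0.0839
[ 0.47846614 -0.04382347  0.10615292] [346.9954086  203.15770935] [347.51168441 164.56116438] [345.98466689 205.261315  ] [346.68878375 178.78340177]
0.68 [347.2, 187.0] 395 [ 0.46964331 -0.02763097  0.032     ]
```

View pics/near.png

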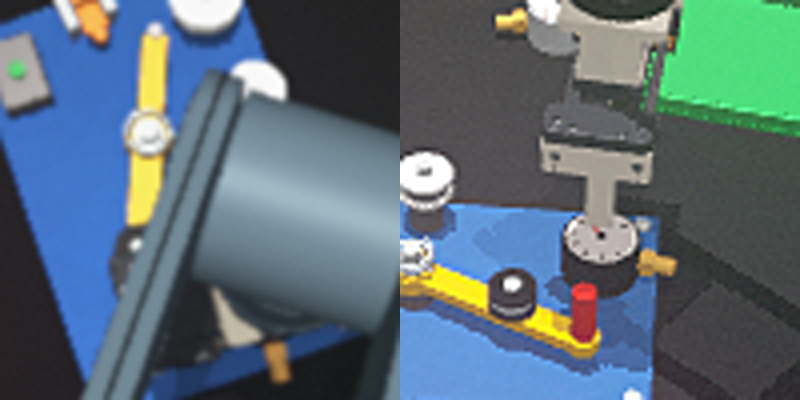

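The near view shows the dial centre at side pixel (345,179), against (346.7,178.8) predicted below the TCP, so the gripper is centred. I descend and grip.

```bash
python3 -m handwheel '[{"jaw":8.4,"xyz":[0.1,0.1,-2.5],"turn":[0,0,0]},{"jaw":8.4,"xyz":[0,0,-2.5],"turn":[0,0,0]},{"jaw":8.4,"xyz":[0,0,-2],"turn":[0,0,0]},{"jaw":8.4,"xyz":[0,0,-1.5],"turn":[0,0,0]},{"jaw":8.4,"xyz":[0,0,0],"turn":[0,0,0]},{"jaw":8.4,"xyz":[0,0,0],"turn":[0,0,0]}]'
python3 -m handwheel '[{"jaw":5,"xyz":[0,0,0],"turn":[0,0,0]},{"jaw":5,"xyz":[0,0,0],"turn":[0,0,0]},{"jaw":5,"xyz":[0,0,0],"turn":[0,0,0]},{"jaw":5,"xyz":[0,0,0],"turn":[0,0,0]},{"jaw":5,"xyz":[0,0,0],"turn":[0,0,0]},{"jaw":5,"xyz":[0,0,0],"turn":[0,0,0]}]' 25
```

```text
time: 3.65
ee_pos: [0.4788, -0.0418, 0.0199]
eef_rot: [0.784, -0.621, -0.0, 0.0]
wrist_force: [-0.5, -0.4, -0.3]
finger_gap: 0.0842
time: 4.15
ee_pos: [0.4797, -0.0417, 0.0204]
eef_rot: [0.784, -0.621, 0.001, -0.0]
wrist_force: [-1.0, -1.1, 6.7]
finger_gap: 0.0597
```

```bash
python3 -m handwheel '[{"jaw":5,"xyz":[0,0,1],"turn":[0,0,0]},{"jaw":5,"xyz":[0,0,2],"turn":[0,0,0]},{"jaw":5,"xyz":[0,0,2.5],"turn":[0,0,0]},{"jaw":5,"xyz":[0,0,2.5],"turn":[0,0,0]},{"jaw":5,"xyz":[0,-1,1],"turn":[0,0,0]},{"jaw":5,"xyz":[-0.3,-2,0],"turn":[0,0,0]},{"jaw":5,"xyz":[-0.3,-3,0],"turn":[0,0,0]},{"jaw":5,"xyz":[-0.3,-3,0],"turn":[0,0,0]}]' 25
python3 -m handwheel '[{"jaw":5,"xyz":[-0.3,-3,0],"turn":[0,0,0]},{"jaw":5,"xyz":[-0.3,-3,0],"turn":[0,0,0]},{"jaw":5,"xyz":[-0.3,-3,0],"turn":[0,0,0]},{"jaw":5,"xyz":[-0.3,-3,0],"turn":[0,0,0]},{"jaw":5,"xyz":[-0.3,-3,0],"turn":[0,0,0]},{"jaw":5,"xyz":[-0.1,-2,0],"turn":[0,0,0]},{"jaw":5,"xyz":[0,0,0],"turn":[0,0,0]},{"jaw":5,"xyz":[0,0,0],"turn":[0,0,0]}]'
```

```text
time: 4.82
ee_pos: [0.4694, -0.1312, 0.1102]
eef_rot: [0.785, -0.62, -0.0, -0.0]
wrist_force: [0.1, -0.2, -2.4]
finger_gap: 0.0597
time: 5.48
ee_pos: [0.4532, -0.3016, 0.1093]
eef_rot: [0.783, -0.621, -0.001, -0.0]
wrist_force: [-0.1, 0.5, -1.5]
finger_gap: 0.0596
```

```bash
python3 -m handwheel '[{"jaw":5,"xyz":[0.2,-1.5,-1],"turn":[0,0,0]},{"jaw":5,"xyz":[0,-1.6,-2],"turn":[0,0,0]},{"jaw":5,"xyz":[0,0,-2],"turn":[0,0,0]},{"jaw":5,"xyz":[0,0,-2],"turn":[0,0,0]},{"jaw":5,"xyz":[0,0,-1],"turn":[0,0,0]},{"jaw":5,"xyz":[0,0,-0.8],"turn":[0,0,0]},{"jaw":5,"xyz":[0,0,0],"turn":[0,0,0]},{"jaw":5,"xyz":[0,0,0],"turn":[0,0,0]}]'
python3 - <<'E'
from h import *
S=cams.snapshot("side");save(S,"place.png",(320,70,440,170),6)
print(telemetry.read_state()["ee_pos"])
E
```

```text
time: 6.15
ee_pos: [0.4561, -0.3316, 0.0218]
eef_rot: [0.784, -0.62, -0.0, -0.0]
wrist_force: [-0.2, 0.3, -0.7]
finger_gap: 0.0596
[ 0.45640606 -0.33215998  0.02232141]
```

View pics/place.png

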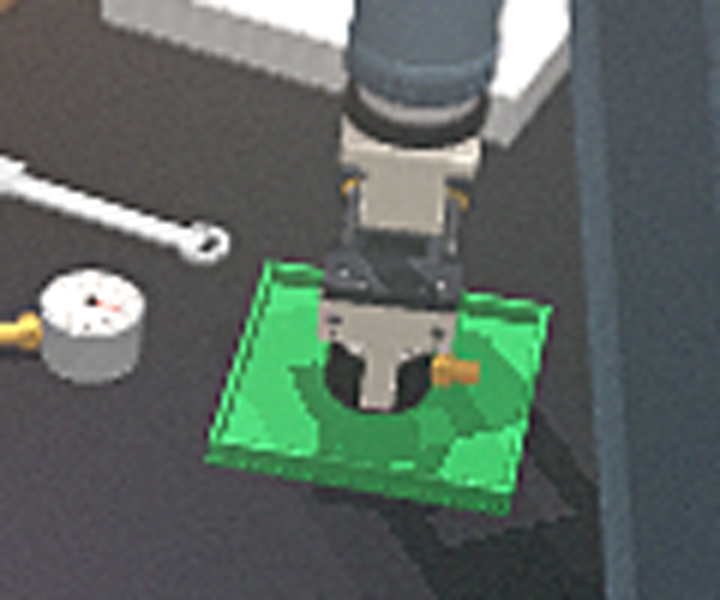

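The gauge sits centred over the tray floor (case at crop (385,380)) and well inside the rim. I lower it slowly.

```bash
python3 -m handwheel '[{"jaw":5,"xyz":[0,0,-0.4],"turn":[0,0,0]},{"jaw":5,"xyz":[0,0,-0.3],"turn":[0,0,0]},{"jaw":5,"xyz":[0,0,-0.1],"turn":[0,0,0]},{"jaw":5,"xyz":[0,0,0],"turn":[0,0,0]},{"jaw":5,"xyz":[0,0,0],"turn":[0,0,0]}]'
python3 -m handwheel '[{"jaw":5,"xyz":[0,0,-0.1],"turn":[0,0,0]},{"jaw":5,"xyz":[0,0,0],"turn":[0,0,0]},{"jaw":5,"xyz":[0,0,0],"turn":[0,0,0]}]'
```

```text
time: 6.62
ee_pos: [0.4558, -0.3323, 0.0135]
eef_rot: [0.784, -0.621, 0.0, 0.0]
wrist_force: [1.2, 0.9, -1.6]
finger_gap: 0.0596
time: 6.87
ee_pos: [0.4558, -0.3323, 0.0134]
eef_rot: [0.784, -0.621, 0.0, 0.0]
wrist_force: [-1.9, 1.9, 6.0]
finger_gap: 0.0594
```

Touched down: the vertical force went from −1.6 to +6 N. I open the fingers and rise straight up.

```bash
python3 -m handwheel '[{"jaw":6.3,"xyz":[0,0,0],"turn":[0,0,0]},{"jaw":7,"xyz":[0,0,0],"turn":[0,0,0]},{"jaw":8.4,"xyz":[0,0,0],"turn":[0,0,0]},{"jaw":8.4,"xyz":[0,0,0],"turn":[0,0,0]},{"jaw":8.4,"xyz":[0,0,0],"turn":[0,0,0]}]'
python3 -m handwheel '[{"jaw":8.4,"xyz":[0,0,2],"turn":[0,0,0]},{"jaw":8.4,"xyz":[0,0,3],"turn":[0,0,0]},{"jaw":8.4,"xyz":[0,0,4],"turn":[0,0,0]},{"jaw":8.4,"xyz":[0,0,4],"turn":[0,0,0]},{"jaw":0,"xyz":[0,1,1],"turn":[0,0,0]},{"jaw":0,"xyz":[0,3,0],"turn":[0,0,0]},{"jaw":0,"xyz":[0,3,0],"turn":[0,0,0]},{"jaw":0,"xyz":[0,3,0],"turn":[0,0,0]}]' 20
python3 - <<'E'
from h import *
S=cams.snapshot("side");save(S,"placed.png",(290,90,440,220),5)
T=cams.snapshot("top")
for p in(S,T):
  for d in cams.masks_of("gauge",p): print(d["score"],d["centre"],at(p,d["centre"],.025))
E
```

```text
time: 7.28
ee_pos: [0.4558, -0.3322, 0.0123]
eef_rot: [0.784, -0.621, -0.0, -0.0]
wrist_force: [-0.6, -0.3, 0.2]
finger_gap: 0.0819
time: 7.95
ee_pos: [0.4556, -0.2313, 0.1525]
eef_rot: [0.784, -0.621, 0.0, -0.0]
wrist_force: [1.1, -0.2, 0.1]
finger_gap: 0.062
0.92 [381.8, 286.6] [0.268598   0.24466815 0.025     ]
0.84 [387.3, 133.1] [ 0.44100413 -0.32251567  0.025     ]
0.82 [333.1, 128.5] [ 0.61808776 -0.26989121  0.025     ]
0.56 [311.2, 282.4] [0.43246453 0.30414958 0.025     ]
0.98 [222.6, 225.8] [0.42716447 0.30223539 0.025     ]
0.65 [244.0, 287.3] [0.25702539 0.24014666 0.025     ]
0.55 [433.3, 151.6] [ 0.63073211 -0.29670443  0.025     ]
0.29 [319.8, 174.4] [0.56934767 0.02750032 0.025     ]
```

View pics/placed.png

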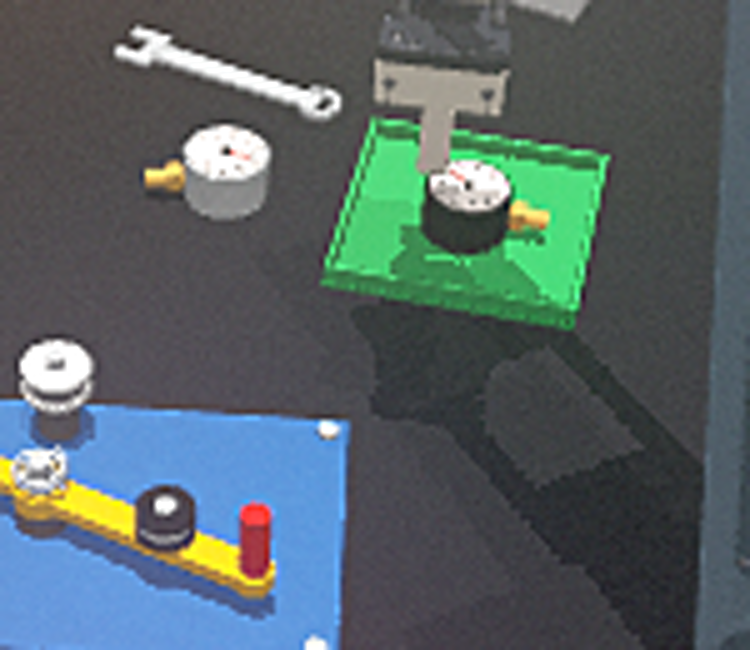

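The black gauge lies flat in the green tray, let go (placed.png crop (467,205)), and the tensioner arm is still at rest. Next I go over the red post, with the jaws across the arm's tangent.

```bash
python3 -m handwheel '[{"jaw":4.5,"xyz":[0,3.8,0],"turn":[0,0,-0.1]},{"jaw":4.5,"xyz":[0,3.8,0],"turn":[0,0,-0.1]},{"jaw":4.5,"xyz":[0,3.8,0],"turn":[0,0,-0.107]},{"jaw":4.5,"xyz":[0.1,3.8,0],"turn":[0,0,0]},{"jaw":4.5,"xyz":[0.1,3.8,0],"turn":[0,0,0]},{"jaw":4.5,"xyz":[0,3.8,0],"turn":[0,0,0]},{"jaw":4.5,"xyz":[0,3.8,0],"turn":[0,0,0]},{"jaw":4.5,"xyz":[0,0,0],"turn":[0,0,0]}]'
python3 -m handwheel '[{"jaw":4.5,"xyz":[0,0,0],"turn":[0,0,0]},{"jaw":4.5,"xyz":[0,0,0],"turn":[0,0,0]}]'
```

```text
time: 8.82
ee_pos: [0.4576, 0.0386, 0.1523]
eef_rot: [-0.682, 0.732, 0.001, 0.001]
wrist_force: [-0.0, -0.3, 0.2]
finger_gap: 0.0449
time: 8.98
ee_pos: [0.4585, 0.0329, 0.1523]
eef_rot: [-0.68, 0.733, -0.0, -0.0]
wrist_force: [0.1, 0.4, 0.1]
finger_gap: 0.045
```

```bash
python3 -m handwheel '[{"jaw":4.5,"xyz":[0,1.3,-2],"turn":[0,0,0]},{"jaw":4.5,"xyz":[0,0,-3],"turn":[0,0,0]},{"jaw":4.5,"xyz":[0,0,0],"turn":[0,0,0]},{"jaw":4.5,"xyz":[0,0,0],"turn":[0,0,0]},{"jaw":4.5,"xyz":[0,0,0],"turn":[0,0,0]}]'
python3 - <<'E'
from h import *
S=cams.snapshot("side");save(S,"post.png",(290,140,390,230),7)
e=telemetry.read_state()["ee_pos"]; print(e,[np.round((proj(S,[e[0],e[1],z])-(290,140))*7) for z in(e[2],.088,.042)])
E
```

```text
time: 9.4
ee_pos: [0.4586, 0.0454, 0.1032]
eef_rot: [-0.679, 0.734, -0.0, 0.0]
wrist_force: [1.1, -0.1, 0.4]
finger_gap: 0.045
[0.45899213 0.04553029 0.10359648] [array([364., 336.]), array([362., 363.]), array([359., 440.])]
```

View pics/post.png

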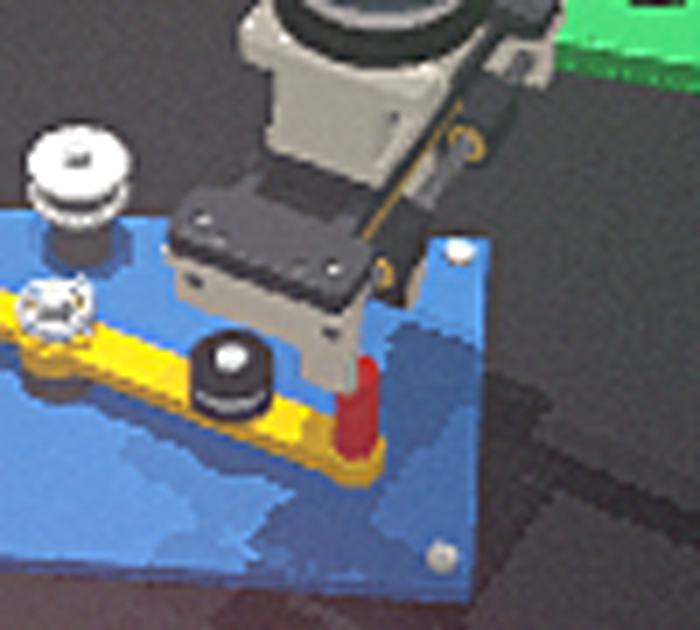

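Run:
```python
from h import *
S=cams.snapshot("side"); st=telemetry.read_state(); e=st["ee_pos"]
from scipy.spatial.transform import Rotation as R
M=R.from_quat(st["eef_rot"]).as_matrix(); print(np.round(M,3))
for sx in(-1,1):
  for jx in(.0225,.040):
    for ty in(-.0375,-.0075,.0075,.0375): print(sx,jx,ty,[tuple(np.round((proj(S,e+M@[sx*jx,ty,-z])-(290,140))*7).astype(int)) for z in(0,.019,.038,.06)])
```

```text
[[-0.077 -0.997  0.002]
 [-0.997  0.077 -0.   ]
 [ 0.    -0.002 -1.   ]]
-1 0.0225 -0.0375 [(np.int64(251), np.int64(339)), (np.int64(251), np.int64(305)), (np.int64(252), np.int64(271)), (np.int64(252), np.int64(230))]
-1 0.0225 -0.0075 [(np.int64(320), np.int64(366)), (np.int64(321), np.int64(332)), (np.int64(322), np.int64(298)), (np.int64(324), np.int64(257))]
-1 0.0225 0.0075 [(np.int64(354), np.int64(380)), (np.int64(356), np.int64(346)), (np.int64(358), np.int64(312)), (np.int64(360), np.int64(271))]
-1 0.0225 0.0375 [(np.int64(425), np.int64(408)), (np.int64(427), np.int64(374)), (np.int64(430), np.int64(339)), (np.int64(433), np.int64(298))]
-1 0.04 -0.0375 [(np.int64(230), np.int64(368)), (np.int64(230), np.int64(334)), (np.int64(230), np.int64(300)), (np.int64(230), np.int64(259))]
-1 0.04 -0.0075 [(np.int64(299), np.int64(396)), (np.int64(300), np.int64(362)), (np.int64(301), np.int64(328)), (np.int64(302), np.int64(286))]
-1 0.04 0.0075 [(np.int64(334), np.int64(410)), (np.int64(335), np.int64(376)), (np.int64(336), np.int64(342)), (np.int64(338), np.int64(301))]
-1 0.04
[... 592 characters left out ...]
np.int64(475), np.int64(332)), (np.int64(478), np.int64(298)), (np.int64(481), np.int64(264)), (np.int64(485), np.int64(223))]
1 0.04 -0.0375 [(np.int64(324), np.int64(239)), (np.int64(326), np.int64(205)), (np.int64(327), np.int64(171)), (np.int64(328), np.int64(129))]
1 0.04 -0.0075 [(np.int64(391), np.int64(265)), (np.int64(393), np.int64(231)), (np.int64(395), np.int64(196)), (np.int64(398), np.int64(155))]
1 0.04 0.0075 [(np.int64(425), np.int64(277)), (np.int64(428), np.int64(244)), (np.int64(430), np.int64(209)), (np.int64(433), np.int64(168))]
1 0.04 0.0375 [(np.int64(494), np.int64(304)), (np.int64(497), np.int64(270)), (np.int64(500), np.int64(235)), (np.int64(504), np.int64(194))]
```

The projected finger positions match the picture: the near tip falls at about crop (328,385) and the far tip at about (400,285), with the post between them. I lower to TCP z of about 58 mm, so the finger brackets clear the idler and post top, and close lightly.

```bash
python3 -m handwheel '[{"jaw":4.5,"xyz":[0,0,-2],"turn":[0,0,0]},{"jaw":4.5,"xyz":[0,0,-1.5],"turn":[0,0,0]},{"jaw":4.5,"xyz":[0,0,-1],"turn":[0,0,0]},{"jaw":4.5,"xyz":[0,0,0],"turn":[0,0,0]},{"jaw":4.5,"xyz":[0,0,0],"turn":[0,0,0]}]' 15
python3 -m handwheel '[{"jaw":1.2,"xyz":[0,0,0],"turn":[0,0,0]},{"jaw":1.2,"xyz":[0,0,0],"turn":[0,0,0]},{"jaw":1.2,"xyz":[0,0,0],"turn":[0,0,0]},{"jaw":1.2,"xyz":[0,0,0],"turn":[0,0,0]},{"jaw":1.2,"xyz":[0,0,0],"turn":[0,0,0]},{"jaw":1.2,"xyz":[0,0,0],"turn":[0,0,0]}]' 15
```

```text
time: 9.92
ee_pos: [0.4583, 0.0465, 0.0581]
eef_rot: [-0.68, 0.733, -0.0, 0.0]
wrist_force: [-0.5, 0.3, 0.4]
finger_gap: 0.045
time: 10.42
ee_pos: [0.4581, 0.0464, 0.0578]
eef_rot: [-0.68, 0.733, -0.001, -0.0]
wrist_force: [-1.1, -1.9, 3.8]
finger_gap: 0.0178
```

Post gripped (gap 17.8 mm). I follow the arc about the pivot and turn along with it.

```bash
python3 -m handwheel '[{"jaw":1.2,"xyz":[-0.04,-0.7,0],"turn":[0,0,0.05]},{"jaw":1.2,"xyz":[0,-0.7,0],"turn":[0,0,0.05]},{"jaw":1.2,"xyz":[0.03,-0.7,0],"turn":[0,0,0.05]},{"jaw":1.2,"xyz":[0.08,-0.69,0],"turn":[0,0,0.05]},{"jaw":1.2,"xyz":[0.1,-0.69,0],"turn":[0,0,0.05]},{"jaw":1.2,"xyz":[0.14,-0.69,0],"turn":[0,0,0.05]},{"jaw":1.2,"xyz":[0.17,-0.68,0],"turn":[0,0,0.05]},{"jaw":1.2,"xyz":[0.21,-0.67,0],"turn":[0,0,0.05]}]' 25
python3 -m handwheel '[{"jaw":1.2,"xyz":[0.24,-0.65,0],"turn":[0,0,0.05]},{"jaw":1.2,"xyz":[0.27,-0.65,0],"turn":[0,0,0.05]},{"jaw":1.2,"xyz":[0.3,-0.63,0],"turn":[0,0,0.05]},{"jaw":1.2,"xyz":[0.33,-0.62,0],"turn":[0,0,0.05]},{"jaw":1.2,"xyz":[0.37,-0.6,0],"turn":[0,0,0.05]},{"jaw":1.2,"xyz":[0.39,-0.57,0],"turn":[0,0,0.05]},{"jaw":1.2,"xyz":[0,0,0],"turn":[0,0,0]},{"jaw":1.2,"xyz":[0,0,0],"turn":[0,0,0]}]'
python3 -m handwheel '[{"jaw":1.2,"xyz":[0,0,0],"turn":[0,0,0]},{"jaw":1.2,"xyz":[0,0,0],"turn":[0,0,0]},{"jaw":1.2,"xyz":[0,0,0],"turn":[0,0,0]}]'
python3 - <<'E'
from h import *
e=telemetry.read_state()["ee_pos"]; d=e[:2]-[.5976,.0355]; print(np.arctan2(d[1],d[0])%6.2832-3.065,np.hypot(*d))
T=cams.snapshot("top");S=cams.snapshot("side")
im=[cv2.resize(p["color"][b[1]:b[3],b[0]:b[2],::-1],(400,400),interpolation=cv2.INTER_CUBIC) for p,b in((T,(265,110,365,210)),(S,(255,110,415,270)))]
cv2.imwrite("pics/held.png",np.hstack(im))
E
```

```text
time: 11.08
ee_pos: [0.4643, -0.0072, 0.0577]
eef_rot: [0.813, -0.583, -0.001, -0.001]
wrist_force: [-1.6, 6.1, 5.9]
finger_gap: 0.0174
time: 11.75
ee_pos: [0.4824, -0.0442, 0.0577]
eef_rot: [0.89, -0.456, -0.002, -0.001]
wrist_force: [-5.1, 6.0, 10.1]
finger_gap: 0.0175
time: 12.0
ee_pos: [0.4822, -0.0439, 0.0577]
eef_rot: [0.89, -0.456, -0.002, -0.001]
wrist_force: [-4.4, 6.8, 9.0]
finger_gap: 0.0178
0.6793324123336428 0.1400385809821398
```

View pics/held.png

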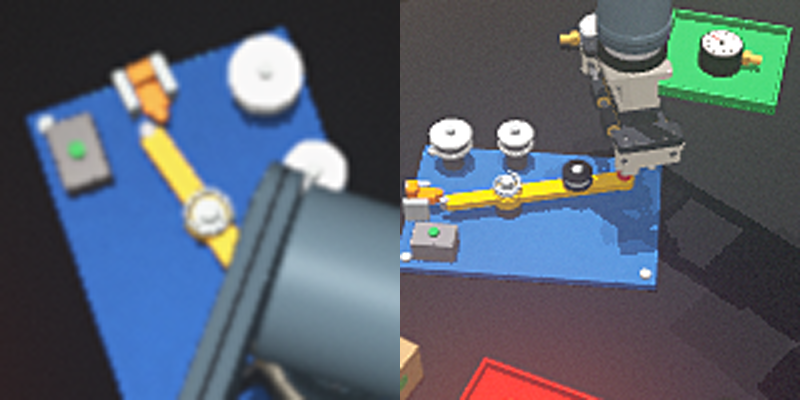

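The tail nose (crop (148,130)) is past the pawl tip (crop (165,122)) on the far side. The black gauge is still flat in the green tray. The tangential push is about 8 N, matching the spring alone, so the pawl is out. I go 4 mm further for margin.

```bash
python3 -m handwheel '[{"jaw":1.2,"xyz":[0.12,-0.17,0],"turn":[0,0,0.015]},{"jaw":1.2,"xyz":[0.12,-0.17,0],"turn":[0,0,0.015]},{"jaw":1.2,"xyz":[0,0,0],"turn":[0,0,0]},{"jaw":1.2,"xyz":[0,0,0],"turn":[0,0,0]},{"jaw":1.2,"xyz":[0,0,0],"turn":[0,0,0]},{"jaw":1.2,"xyz":[0,0,0],"turn":[0,0,0]}]'
python3 - <<'E'
from h import *
s=telemetry.read_state();e=s["ee_pos"]; d=e[:2]-[.5976,.0355]; print(np.arctan2(d[1],d[0])%6.2832-3.065,np.hypot(*d),s["wrist_force"]@[-.59,.807,0],s["finger_gap"])
T=cams.snapshot("top");S=cams.snapshot("side")
for p,u in((S,(387,133)),):
  for d in cams.masks_of("gauge",p)[:5]: print(round(d["score"],2),d["centre"])
im=[cv2.resize(p["color"][b[1]:b[3],b[0]:b[2],::-1],(400,400),interpolation=cv2.INTER_CUBIC) for p,b in((T,(280,115,330,165)),(S,(330,90,430,190)))]
cv2.imwrite("pics/held2.png",np.hstack(im))
E
```

```text
time: 12.6
ee_pos: [0.4846, -0.0473, 0.0577]
eef_rot: [0.897, -0.442, -0.002, -0.001]
wrist_force: [-5.5, 5.1, 9.3]
finger_gap: 0.0177
0.7087424455996052 0.14006563142017944 7.390448966513564 0.01765619228781093
0.97 [312.9, 283.3]
0.97 [382.0, 284.5]
0.6 [386.3, 132.6]
0.39 [329.4, 123.3]
```

View pics/held2.png

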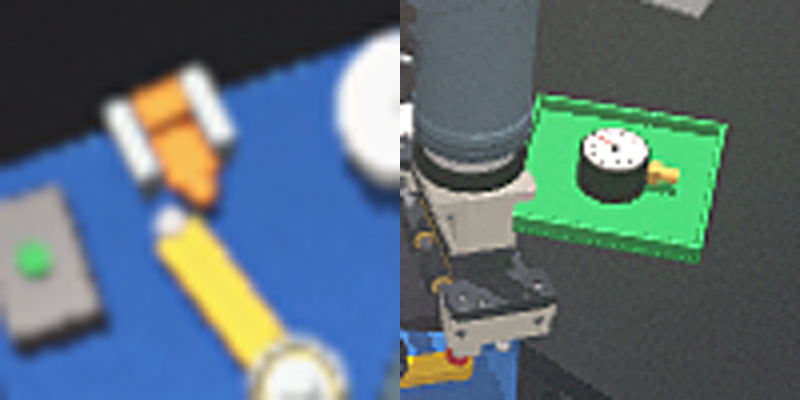

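The nose (crop (172,218)) is clear of the pawl tip (205,205). The pawl stands fully out, and the gauge is flat and untouched in the green tray. I hand the job in.

```bash
python3 -c "
from rig import order; print(order.job_done())"
```

```text
the job is handed in; nothing more can be done
None
```

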